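Load the lens-curing bay and set its visor

ROBOT

A 6-joint arm with a two-finger parallel gripper is mounted at the origin on the work surface. World frame = base frame: x ahead of the robot, y to its left, z up, the work surface at z = 0. Lengths are in mm, angles in rad, forces in N, time in s.
With the tool pointing down it reaches from about 350 to 875 mm from the base axis. Payload 4.2 kg.
Tool frame: the origin (TCP) lies at the very end of the fingers, on their centre line; the grasp point (between the pads) lies 19 mm behind it; z points along the fingers, y is the direction in which the jaws open and shut (so a half turn about z gives the same grasp; the last joint's range is limited). The gripper opens to 85 mm and grips with 20 to 120 N. Pads are 22 mm wide; open, the fingers measure 114 mm over their backs; the gripper's body (76 mm by 85 mm) begins 54 mm behind the grasp point. The pads swing forward as they close: fully open they stand 13 mm farther back than shut.
Start: joints at [-1.033, 0.385, 0.008, 0, -1.194, -0.259], TCP at [172.018, -600.84, 231.312] pointing down, gripper open.
Joint ranges: [-3.14, 3.14], [-1.21, 2.06], [-1.07, 1.41], [-3.16, 2.05], [-2.99, -0.16], [-3.1, 3.1]. Speed limits (rad/s): [2.79, 2.79, 3.14, 3.14, 3.14, 3.14].

INTERFACE

Orientations are given as a unit quaternion [x, y, z, w].
In Python, from bench import telemetry, eyes, arm gives the robot as it stands. The module is installed in compiled form; this text tells all that it offers.
- The arm moves only by the tool move_arm, never from a script. Its argument "deltas" is text: rows parted by semicolons, each of 6 numbers parted by spaces: the shift along the tool's x, y, z in cm, then the turn, a rotation vector about the tool's x, y, z in rad. A call has 1 to 12 rows; each row shifts and turns the commanded pose from where the row before left it, along the tool's axes as they then stand; what a row does not reach is not made up. A row lasts 1/8 s, in which the tool goes at most 62.5 mm and 10.7 degrees, less where a joint would pass 70% of its speed; a pose out of reach is approached as far as the arm can. A call is refused whole if a number of a shift passes 6.25 or a number of a turn 0.188, either way. A call with a gripper value outside its range is refused whole. "grip" is the finger opening in cm, from 0 to 8.54, set as the call begins (left out, the last holds). The fingers move at their own pace and stop on an object; the grip force is fixed at half the most. Time passes only in rows, so rows that do not move let the fingers close. It gives the time, the measured TCP pose, the force and the opening at its end, in the units of the state.
- telemetry.read_state(): the state, without advancing time (a new reading comes with each control period).
- eyes.get_image(name): name is "scene" or "top"; returns a dict with "pixels" (384x512x3 uint8, blue, green, red), "range_z" (384x512 float32, mm along the optical axis (not along the pixel's ray), 0 where there is no reading), "fx", "fy", "cx", "cy" (pixels), "dist_coeffs" ([k1, k2, p1, p2, k3] as OpenCV has them; the pictures are not rectified), "origin" and "orientation" of the camera in the world. Camera axes: x right, y up, looking along -z (the intrinsics and any distortion apply to the point x, -y, -z); pixel columns grow to the right and rows downward; lengths in mm; the calibration is good to about 2 mm. A picture is of the moment at which its call begins.
- arm.job_done(): hands the job in, once; it reports no verdict.
Trained networks look in a picture, given as the dict that the camera call returned (one of the last four; its "shot" number tells which), for a name from the list of things; names that differ only in an ending like _2 or _b are one class to them, and where a whole thing is asked for, a point or a joint stands for the part that bears it (a point fixed in the world has none). Each returns a list of dicts, best first, with "p" (0 to 1); they miss things now and then, are a little off and sometimes report something else, mostly with a low value. They report only what shows in the picture. A call takes as long as a camera call. They do not tell look-alikes from the thing itself.
- eyes.boxes_of(picture, name): "point" ([x, y, z] in mm, in world coordinates, good to about 4 mm: the middle of the surface that is visible of it).
The state is a dict: "clock": time; "joints": joint angles; "joint_vel": joint speeds; "joint_efforts": joint torques, N m; "position": TCP position; "ee_rot": TCP orientation; "contact_force": force on the tool from outside, world axes, zero at the start; "wrist_torque": the same for the moment, N m; "gripper_width": finger opening in mm.
Only numpy, scipy, OpenCV 4.12 (cv2) and the standard library are available. Lean on these libraries where they do the work, as an engineer would, in place of code of your own. Each camera call takes 0.05 s, during which the arm holds its last target.

TASK

Take the wooden push stick and use it to push the lens carrier along the track, under the low guard, until it is fully home against the end stop in the hood; keep the gripper itself off the carrier. Lay the push stick back flat on the bench, clear of the bay, then fold the metal visor forward and down over the mouth until it lies in line with the two sloping cheek bars (45 degrees below level) and leave it there. Leave the other things on the bench where they are.

Things in the scene. Friction and masses are not known exactly. Their poses are not given: they have to be found in the camera images.
- curing_bay: Curing bay, fixed: grey base plate (x = -210 to +190 mm, 116 mm wide, top 12 mm above the bench) with a grey hood (x = 0 to 189 mm, flat top 92 mm above the bench). Origin at bench level under the hood's mouth; x points into the hood along the track, y across it, z up. Track: the base's top between two rails 72 mm apart, 8 mm high, 6 mm thick, from x = -207 mm to the stop.
- bay_mouth (a point): Middle of the hood's mouth, 29 mm above the bench (x = 0 of the bay). A guard lintel leaves a gap from 12 to 46 mm above the bench, 94 mm wide. Axes as the bay's.
- bay_stop (a point): Middle of the end stop's face, seen through the amber window, 87 mm in from the mouth, 22 mm above the bench. With the carrier home against it the carrier's centre is 55 mm and its rear face 23 mm in from the mouth.
- cheek_end (a point): Lower end of one of the two fixed steel cheek bars (4 mm thick, 54 mm to either side of the bay's middle) that slope 45 degrees down from beside the visor's hinge to 64 mm in front of the mouth, 34 mm above the bench. They show the visor's set angle and do not stop it.
- visor (a joint): Visor angle (rad): 0 = lying back on the hood (towards the bay's +x), 1.571 = standing up, 3.142 = level, out over the track, 3.927 = in line with the cheek bars, 45 degrees below level (wanted); goes on to 4.15. Flat aluminium panel, 90 mm from hinge to edge, 96 wide, 5 thick. Stiff hinge, 0.22 N m (3 N at the edge): stays where left. Starts leaning back, 0.8 to 1.4.
- visor_hinge (a point): Point on the visor's hinge axis, midway along it: at x = 0, y = 0 of the bay, 98 mm above the bench. The axis runs along the bay's y. Its own frame turns with the visor (x towards the free edge).
- visor_edge (a point): Middle of the visor's free edge, 90 mm from the hinge axis.
- carrier_center (a point): Centre of the lens carrier, a loose black tray 64 x 64 x 12 mm with an aluminium lens ring (50 mm across) on top, 22 mm high overall, about 150 g; this point is 11 mm above its underside. It starts on the track in front of the mouth, roughly square to it, with 4 mm of play to each rail.
- stick_grip (a point): Push stick: flat wooden blade 210 long (x), 44 wide (y), 12 mm thick, about 140 g, with an upright grip block on top, 40 long, 18 wide, up to 68 mm above the underside. This point: middle of the block, 46 mm above the underside; x points to the blade's tip, 125 mm ahead (heel 85 mm behind), z up. Starts flat on the bench. Grip the block across its width.
- stick_tip (a point): Middle of the push stick's square front end (the end that pushes), half-way up the blade: 6 mm above its underside.
- stick_heel (a point): Middle of the push stick's rear end, half-way up the blade: 6 mm above its underside.
- lens_barrel: Bystander: a black lens barrel standing on the bench, 66 mm across, 52 mm high; origin at its underside.
- film_can: Bystander: a small film can standing on the bench, 32 mm across, 50 mm high; origin at its underside.
- screwdriver: Bystander: a screwdriver 150 mm long lying on the bench beyond the push stick; x along it; origin at its underside, about its middle.
Mind the look-alikes: they are no part of the job. What is meant by the part that bears carrier_center is not red, and is the smaller of those in its own colour.

How it is judged (in metres and radians):
On the way, in this order (a step that is already met when the one before it is completed fails the run):
1. the lens carrier is fully home against the end stop in the hood (x of carrier_center in the frame of curing_bay between 0.049 and 0.061 m and y of carrier_center in the frame of curing_bay between -0.012 and 0.012 m and z of carrier_center in the frame of curing_bay between 0.018 and 0.03 m and angle between carrier_center's own z axis and vertical below 0.1 rad), for 0.2 s.
2. the push stick lies flat on the bench, off the bay, and is released (height (world z) of each of stick_tip, stick_heel below 0.0115 m and contact force between the fingers and stick below 0.1 N), for 0.2 s.
3. the visor is folded forward and down to 45 degrees below level (value of joint visor between 3.837 and 4.017 rad and velocity of joint visor between -0.05 and 0.05 rad/s), for 0.2 s.
At the end, for the whole second after the job is handed in: The carrier lies flat on the track within 6 mm of home against the end stop; the push stick lies at rest flat on the bench, no part on the bay's base; the visor stands still at 3.927 rad (45 degrees below level) within 0.09 rad (5 degrees) (all of step 1 and all of step 3 and height (world z) of each of stick_tip, stick_heel below 0.0115 m and linear speed of each of stick, carrier below 0.02 m/s); the robot touches nothing.
It fails at once if the gripper or arm touches the lens carrier (contact force between any of the fingers, the arm and carrier above 0.5 N).
It fails at once if the lens barrel is shifted by more than 30 mm (distance of lens_barrel from where it was at the start of the episode above 0.03 m).
It fails at once if the film can is shifted by more than 30 mm (distance of film_can from where it was at the start of the episode above 0.03 m).
It fails at once if the screwdriver is shifted by more than 30 mm (distance of screwdriver from where it was at the start of the episode above 0.03 m).
It also fails if it takes over 69 s, if anything falls off the work surface, if the arm or the gripper's body presses on something with over 40 N, if the wrist force passes 120 N, or if a joint passes its speed limit or range.

## Working session

There is one attempt and no reset: what is moved stays moved. The work goes in short steps, Python scripts to look and compute and a tool call to move; the robot and the scene stay as the last step left them, time stands still between calls to the robot, and variables do not carry over. Pictures are saved under pics/ and viewed, and the job is handed in when it is done.

Besides the shell and the picture viewer there is one more tool, called after ">>>" as name(argument=value, ...) on one line, values as JSON. move_arm: Moves the arm, as the interface text tells. Its arguments: {"type":"object","properties":{"deltas":{"type":"string"},"grip":{"type":"number"}},"required":["deltas"]}

```bash
mkdir -p pics; ls
cat > h.py <<'E'
import numpy as np, cv2
from scipy.spatial.transform import Rotation as R
from bench import telemetry, eyes, arm
def save(im,name,box=None,scale=1):
    p=im["pixels"]
    if box: p=p[box[1]:box[3],box[0]:box[2]]
    if scale!=1: p=cv2.resize(p,None,fx=scale,fy=scale,interpolation=cv2.INTER_CUBIC)
    cv2.imwrite("pics/"+name,p)
def KD(im):
    return np.array([[im["fx"],0,im["cx"]],[0,im["fy"],im["cy"]],[0,0,1.]]),np.array(im["dist_coeffs"],float)
def cam(im):
    q=im["orientation"]; return R.from_quat(q).as_matrix(),np.array(im["origin"],float)
def px2w(im,uv,depth=None,z=None):
    K,D=KD(im); Rm,o=cam(im)
    uv=np.atleast_2d(np.array(uv,float))
    n=cv2.undistortPoints(uv.reshape(-1,1,2),K,D).reshape(-1,2)
    d=np.c_[n[:,0],-n[:,1],-np.ones(len(n))]@Rm.T
    if z is not None: t=(z-o[2])/d[:,2]
    else:
        if depth is None: depth=np.array([im["range_z"][int(round(v)),int(round(u))] for u,v in uv])
        t=np.asarray(depth)
    return o+d*np.reshape(t,(-1,1))
def w2px(im,P):
    K,D=KD(im); Rm,o=cam(im)
    c=(np.atleast_2d(P)-o)@Rm; c=c*np.array([1,-1,-1])
    return cv2.projectPoints(c.reshape(-1,1,3).astype(float),np.zeros(3),np.zeros(3),K,D)[0].reshape(-1,2)
def cloud(im):
    h,w=im["range_z"].shape
    u,v=np.meshgrid(np.arange(w),np.arange(h))
    P=px2w(im,np.c_[u.ravel(),v.ravel()],im["range_z"].ravel())
    P[im["range_z"].ravel()==0]=np.nan
    return P.reshape(h,w,3)
E
cat > a.py <<'E'
from h import *
s=telemetry.read_state(); print(s)
for n in ("scene","top"):
    im=eyes.get_image(n); save(im,n+"0.png",scale=1.5)
    print(n,im["origin"],im["orientation"],im["fx"],im["dist_coeffs"],im["shot"])
    np.save(n+"0.npy",im,allow_pickle=True)
    for t in ["curing_bay","carrier_center","stick_grip","stick_tip","stick_heel","visor_edge","visor_hinge","bay_mouth","bay_stop","cheek_end","lens_barrel","film_can","screwdriver"]:
        r=eyes.boxes_of(im,t)
        print(t,[(round(d["p"],2),np.round(d["point"]).tolist(),w2px(im,d["point"])[0].round().tolist()) for d in r])
print(telemetry.read_state()["clock"])
E
python3 a.py
```

```text
pics
{'clock': 0.0, 'joints': array([-1.03338119e+00,  3.85563227e-01,  6.61934417e-03, -4.99410059e-04,
       -1.19396427e+00, -2.58595530e-01]), 'joint_vel': array([-0.00030727,  0.00016123, -0.00025987,  0.0003217 ,  0.00141015,
        0.0005591 ]), 'joint_efforts': array([-3.31609508e-04, -3.92286694e+01,  1.88407373e+01,  4.18638155e+00,
       -4.61490912e-03, -5.85793558e-06]), 'position': array([ 171.87190701, -600.30347828,  230.21493851]), 'ee_rot': array([-1.38867348e-01,  9.90310401e-01,  1.06332925e-03, -1.95303959e-04]), 'contact_force': array([-0.19651561,  0.57926249, -0.44423391]), 'wrist_torque': array([0.00333323, 0.01368183, 0.01983027]), 'gripper_width': 85.51357633875281}
scene [1076.34458922 -227.41121173  643.82472177] [0.29288887 0.20697557 0.55481667 0.75070346] 347.5387007033826 [0.02494249 0.         0.         0.         0.        ] 1
curing_bay [(0.94, [612.0, 128.0, 60.0], [342.0, 183.0])]
carrier_center [(0.78, [399.0, -55.0, 20.0], [241.0, 151.0]), (0.65, [769.0, -178.0, 51.0], [230.0, 280.0]), (0.64, [573.0, -11.0, 24.0], [279.0, 194.0]), (0.52, [4
[... 1193 characters left out ...]
0, 251.0])]
stick_grip [(0.73, [559.0, -285.0, 13.0], [347.0, 197.0])]
stick_tip [(0.68, [551.0, -289.0, 7.0], [348.0, 201.0])]
stick_heel [(0.79, [553.0, -287.0, 9.0], [347.0, 200.0])]
visor_edge [(0.86, [594.0, 140.0, 131.0], [167.0, 172.0])]
visor_hinge [(0.96, [593.0, 138.0, 134.0], [167.0, 172.0])]
bay_mouth [(0.73, [588.0, 119.0, 87.0], [180.0, 178.0])]
bay_stop [(0.65, [589.0, 120.0, 89.0], [179.0, 177.0])]
cheek_end [(0.56, [586.0, 116.0, 86.0], [181.0, 179.0])]
lens_barrel [(0.98, [775.0, -2.0, 50.0], [236.0, 106.0])]
film_can [(0.73, [754.0, -173.0, 49.0], [305.0, 116.0])]
screwdriver [(0.78, [705.0, -382.0, 21.0], [386.0, 141.0]), (0.17, [755.0, -172.0, 51.0], [304.0, 116.0])]
1.4
```

View pics/scene0.png

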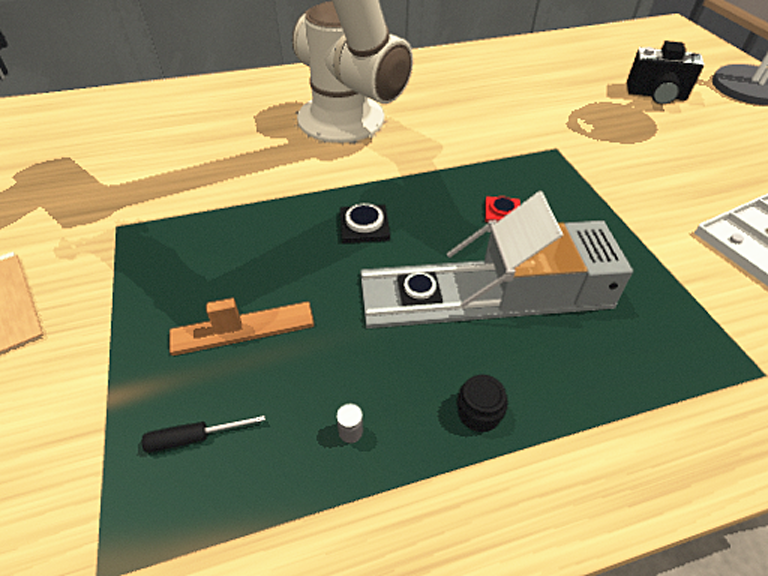

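View pics/top0.png

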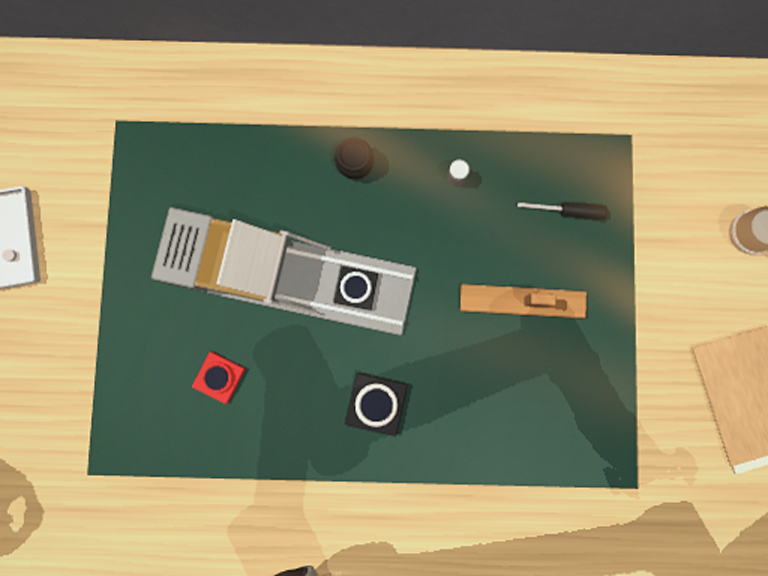

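Candidates for the carrier, as pixels in the top image (512x384): small black tray on the track at (236,193), larger black tray at (251,270), red one at (147,251). I choose the small black one on the track. Next: a crop check and measuring poses.

```bash
cat > b.py <<'E'
from h import *
T=np.load("top0.npy",allow_pickle=True).item(); S=np.load("scene0.npy",allow_pickle=True).item()
save(T,"t_bay.png",(90,125,290,235),4); save(S,"s_bay.png",(220,110,440,230),3.5)
save(T,"t_stick.png",(290,170,410,230),6)
for n,im in (("top",T),("scene",S)):
    C=cloud(im).reshape(-1,3)
    b=im["pixels"].reshape(-1,3).astype(int)
    z=C[:,2]
    reg=(C[:,0]>350)&(C[:,0]<850)&(C[:,1]>-500)&(C[:,1]<330)
    bench=reg&(np.abs(z)<8); print(n,"bench z",np.median(z[bench]))
    # stick
    st=reg&(C[:,0]>480)&(C[:,0]<640)&(C[:,1]<-150)&(C[:,1]>-430)
    for nm,lo,hi in(("blade",8,20),("block",60,80)):
        m=st&(z>lo)&(z<hi)
        if m.sum()<8: print(nm,m.sum());continue
        P=C[m]; r=cv2.minAreaRect(P[:,:2].astype(np.float32)); print(nm,m.sum(),"zmed",np.median(P[:,2]).round(1),"rect",np.round(r[0],1),np.round(r[1],1),round(r[2],2), "mean",P.mean(0).round(1))
    m=reg&(z>86)&(z<98)&(C[:,1]>50)
    P=C[m]; r=cv2.minAreaRect(P[:,:2].astype(np.float32)); print("hoodtop",m.sum(),np.median(P[:,2]),r)
    m=reg&(z>8)&(z<24)&(C[:,1]>-100)&(C[:,1]<300)&(C[:,0]>490)
    P=C[m]; r=cv2.minAreaRect(P[:,:2].astype(np.float32)); print("base",m.sum(),r)
E
python3 b.py
```

```text
top bench z 1.683688781816727
blade 1294 zmed 12.8 rect [ 548.  -290.6] [254.  128.3] 78.12 mean [ 552.9 -284.8   12.9]
block 137 zmed 68.3 rect [ 552.6 -309. ] [17.2 40.6] 0.51 mean [ 552.2 -308.3   68. ]
hoodtop 2009 89.78087017236282 ((603.4852905273438, 191.58409118652344), (205.48495483398438, 112.7949447631836), 79.61527252197266)
base 3476 ((638.91259765625, 101.487548828125), (412.0556945800781, 268.5502014160156), 86.36837768554688)
scene bench z 0.4922210259347253
blade 1325 zmed 11.4 rect [ 553.1 -285.4] [206.9  46.9] 88.0 mean [ 555.3 -286.4   11.4]
block 151 zmed 66.7 rect [ 552.6 -305.9] [37.9 18.6] 85.88 mean [ 554.1 -305.7   66.1]
hoodtop 1849 89.31175522571164 ((604.2401733398438, 194.0921630859375), (204.82264709472656, 114.4045639038086), 78.9210205078125)
base 3346 ((604.0278930664062, 62.527099609375), (330.8546142578125, 333.05029296875), 26.418792724609375)
```

View pics/t_bay.png

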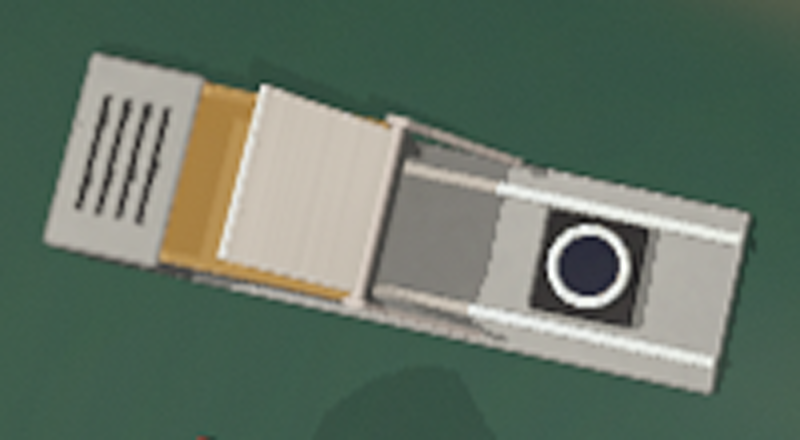

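View pics/s_bay.png

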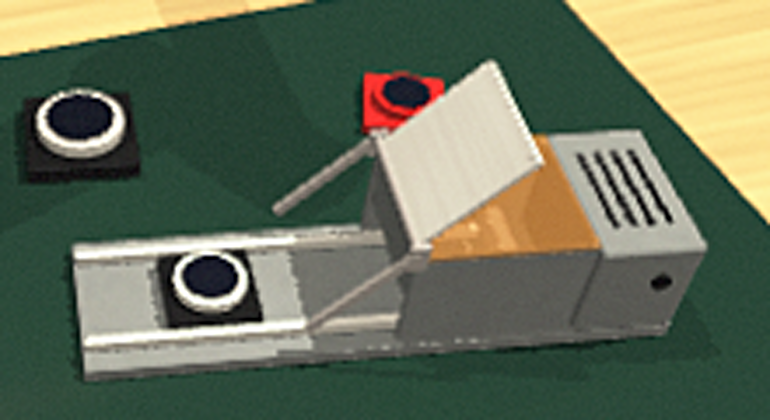

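View pics/t_stick.png

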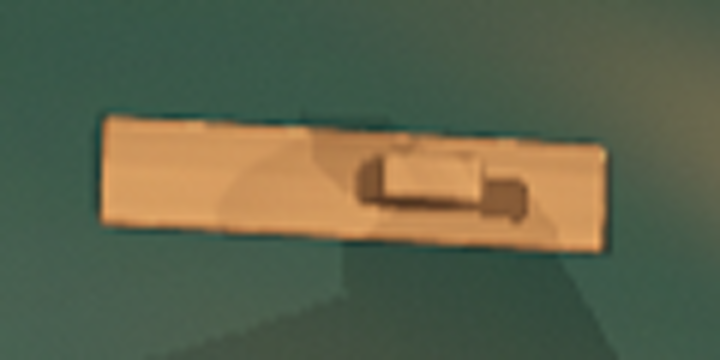

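```bash
cat > c.py <<'E'
from h import *
from scipy.optimize import least_squares
T=np.load("top0.npy",allow_pickle=True).item(); S=np.load("scene0.npy",allow_pickle=True).item()
ct=lambda x,y:((x+.5)/4-.5+90,(y+.5)/4-.5+125); cs=lambda x,y:((x+.5)/3.5-.5+220,(y+.5)/3.5-.5+110); ck=lambda x,y:((x+.5)/6-.5+290,(y+.5)/6-.5+170)
# bay local: y left when x into hood (approx +y world) -> local +y = world -x
obs=[(T,ct(750,212),(-210,-58,12)),(T,ct(710,392),(-210,58,12)),(T,ct(95,53),(189,-57,92)),(T,ct(45,243),(189,57,92)),
 (S,cs(640,130),(189,57,92)),(S,cs(707,245),(189,-57,92)),(S,cs(83,364),(-210,-58,12))]
def f(p,full=False):
    c,s=np.cos(p[2]),np.sin(p[2]);r=[]
    for im,px,L in obs:
        w=[p[0]+c*L[0]-s*L[1],p[1]+s*L[0]+c*L[1],L[2]]
        r+=list(w2px(im,w)[0]-px)
    return np.array(r)
for sel in ("all","T","S"):
    full=obs
    if sel!="all": obs=[o for o in full if (o[0] is T)==(sel=="T")]
    q=least_squares(f,[585,100,1.37]); print(sel,q.x,np.round(q.fun,1).tolist()); obs=full
for z in (12,):
    P=px2w(T,[ck(103,115),ck(101,225),ck(607,146),ck(604,252)],z=z); print("stick corners top",P.round(1).tolist())
    m=P.mean(0); d=P[:2].mean(0)-P[2:].mean(0); print(m, np.linalg.norm(d), np.arctan2(d[1],d[0]))
C=cloud(S); 
m=(C[...,2]>62)&(C[...,2]<72)&(C[...,1]<-250)&(C[...,0]<620); 
C2=cloud(T)
# carrier ring / visor plane
for n,X in(("T",C2),("S",C)):
    v=X[(X[...,2]>108)&(X[...,2]<185)&(X[...,1]>50)&(X[...,1]<220)&(X[...,0]>480)&(X[...,0]<700)]
    c=v.mean(0);u,s,vt=np.linalg.svd(v-c,full_matrices=False);print(n,"visor",len(v),c,vt[2],s, v[:,2].max())
print(px2w(T,[ct(588,265)],z=22),px2w(S,[cs(209,278)],z=22))
for t in("lens_barrel","film_can","screwdriver"): pass
E
python3 c.py
```

```text
all [586.54238861 106.85955763   1.3759732 ] [0.4, 0.8, 0.4, 1.0, -1.2, -0.7, -1.6, -1.0, -0.6, -1.3, 0.1, -0.2, -1.5, 2.3]
T [586.60906077 105.50953296   1.38363617] [0.9, 0.1, 1.2, 0.4, -1.0, -0.2, -1.0, -0.4]
S [584.81479574 109.04770766   1.36014601] [0.6, -1.2, 0.7, 0.0, -1.3, 0.3]
stick corners top [[578.6, -184.3, 12.0], [532.5, -184.0, 12.0], [570.9, -395.6, 12.0], [526.5, -393.9, 12.0]]
[ 552.11031168 -289.45256418   12.        ] 210.7368869856584 1.5383922563988355
T visor 1373 [592.99217769 142.88725404 138.3887564 ] [-0.13571367 -0.70509123  0.69600873] [1009.16457353  866.56458748   53.21756228] 167.8861745673181
S visor 1208 [597.80626822 144.18002248 137.5343445 ] [-0.12639655 -0.69274516  0.71001975] [986.20063131 799.54275386  41.21822623] 164.99747606104296
[[567.6374142   -9.35909225  22.        ]] [[557.86172239  -3.7920984   22.        ]]
```

```bash
cat > d.py <<'E'
from h import *
T=np.load("top0.npy",allow_pickle=True).item(); S=np.load("scene0.npy",allow_pickle=True).item()
B=np.array([586.5,106.5]);yaw=1.378
for n,im in(("T",T),("S",S)):
    C=cloud(im); g=im["pixels"].min(-1)
    ax=np.array([np.cos(yaw),np.sin(yaw)]);ay=np.array([-ax[1],ax[0]])
    # recompute bright pixels on plane z=20
    h,w=g.shape;u,v=np.meshgrid(np.arange(w),np.arange(h))
    P=px2w(im,np.c_[u.ravel(),v.ravel()],z=20.).reshape(h,w,3)[...,:2]-B
    X=P@ax;Y=P@ay
    for s in(-1,1):
        m=(X>-205)&(X<-75)&(abs(Y-s*39)<9)&(g>215)
        if m.sum()>20:
            xs=X[m];ys=Y[m];k=np.polyfit(xs,ys,1);print(n,"rail",s,m.sum(),"slope",k[0].round(4),"y at -140",np.polyval(k,-140).round(2))
        else: print(n,s,m.sum())
    # carrier dark tray/ring at depth
    z=C[...,2];m2=(X>-190)&(X<-60)&(abs(Y)<34)&(g>200)
    P22=px2w(im,np.c_[u.ravel(),v.ravel()],z=22.).reshape(h,w,3)[...,:2]-B
    r=cv2.minEnclosingCircle(np.c_[(P22@ax)[m2],(P22@ay)[m2]].astype(np.float32));print(n,"ring",m2.sum(),r)
    # stick wood colour
    px=im["pixels"].astype(int); wood=(px[...,2]-px[...,0]>60)
    P12=px2w(im,np.c_[u.ravel(),v.ravel()],z=12.).reshape(h,w,3)
    m3=wood&(P12[...,0]>500)&(P12[...,0]<610)&(P12[...,1]>-420)&(P12[...,1]<-160)&(z<18)
    print(n,"blade",cv2.minAreaRect(P12[m3][:,:2].astype(np.float32)))
    m4=wood&(z>58)&(z<80)&(C[...,1]<-250)&(C[...,1]>-360)&(C[...,0]<620)&(C[...,0]>500)
    print(n,"block",C[m4].mean(0),C[m4].min(0),C[m4].max(0))
s=telemetry.read_state();M=R.from_quat(s["ee_rot"]).as_matrix();print(s["position"],M.round(3).tolist())
E
python3 d.py
```

```text
T rail -1 87 slope 0.001 y at -140 -39.84
T rail 1 78 slope 0.0036 y at -140 38.46
T ring 108 ((-117.27472686767578, -3.3118343353271484), 25.080280303955078)
T blade ((552.11767578125, -289.0962219238281), (209.7275390625, 44.80765914916992), 88.16191864013672)
T block [ 552.12571735 -308.02223605   67.88357231] [ 543.93392382 -329.36736227   59.00263587] [ 561.23699455 -288.71206535   72.74628264]
S rail -1 105 slope -0.0041 y at -140 -38.6
S rail 1 110 slope -0.0037 y at -140 39.35
S ring 72 ((-112.93412017822266, 6.779876232147217), 25.20256805419922)
S blade ((555.3261108398438, -285.5261535644531), (209.34120178222656, 51.805938720703125), 88.06310272216797)
S block [ 554.61548456 -306.05557271   65.5604647 ] [ 542.62924739 -324.79723872   58.03207289] [ 561.54511857 -286.81841342   69.21690677]
[ 172.04005664 -600.85363544  231.29758646] [[-0.961, -0.275, -0.0], [-0.275, 0.961, -0.0], [0.0, -0.0, -1.0]]
```

```bash
cat > plan.py <<'E'
from h import *
from scipy.spatial.transform import Slerp
def q_down(bayyaw):  # tool x = -dir, z down
    x=-np.array([np.cos(bayyaw),np.sin(bayyaw),0]);z=np.array([0,0,-1.]);return np.c_[x,np.cross(z,x),z]
def plan(wps,start=None):
    """wps: list of (pos mm, Rmat, nrows)"""
    s=telemetry.read_state();p=np.array(s["position"]);M=R.from_quat(s["ee_rot"])
    if start: p,M=np.array(start[0],float),R.from_matrix(start[1])
    out=[]
    for P,Q,n in wps:
        P=np.array(P,float);Q=R.from_matrix(Q);p0,M0=p,M;sl=Slerp([0,1],R.concatenate([M0,Q]))
        for i in range(1,n+1):
            tp=p0+(P-p0)*i/n;tm=sl(i/n)
            d=np.round(M.as_matrix().T@(tp-p)/10,2);r=np.round((M.inv()*tm).as_rotvec(),3)
            out.append(" ".join("%g"%(v+0) for v in [*d,*r])); p=p+M.as_matrix()@d*10;M=M*R.from_rotvec(r)
    print("t",s["clock"],"end",p.round(1));print("; ".join(out))
    if max(abs(float(v)) for o in out for v in o.split()[:3])>6.25 or max(abs(float(v)) for o in out for v in o.split()[3:])>.188: print("TOO BIG")
E
python3 - <<'E'
from plan import *
Q=q_down(1.5375)
plan([((552.5,-308,150),Q,12)])
plan([((552.5,-308,28),Q,4)],start=((552.5,-308,150),Q))
E
```

```text
t 1.4 end [ 552.4 -308.   150. ]
-3.72 1.47 0.68 0 0 -0.105; -3.85 1.08 0.67 0 0 -0.105; -3.95 0.66 0.68 0 0 -0.105; -3.99 0.25 0.68 0 0 -0.105; -4 -0.17 0.68 0 0 -0.104; -3.96 -0.58 0.67 0 0 -0.105; -3.87 -1 0.68 0 0 -0.105; -3.75 -1.4 0.68 0 0 -0.105; -3.58 -1.78 0.68 0 0 -0.105; -3.38 -2.15 0.67 0 0 -0.105; -3.13 -2.49 0.68 0 0 -0.105; -2.85 -2.8 0.68 0 0 -0.105
t 1.4 end [ 552.5 -308.    28. ]
0 0 3.05 0 0 0; 0 0 3.05 0 0 0; 0 0 3.05 0 0 0; 0 0 3.05 0 0 0
```

>>> move_arm(deltas="-3.72 1.47 0.68 0 0 -0.105; -3.85 1.08 0.67 0 0 -0.105; -3.95 0.66 0.68 0 0 -0.105; -3.99 0.25 0.68 0 0 -0.105; -4 -0.17 0.68 0 0 -0.105; -3.96 -0.58 0.67 0 0 -0.105; -3.87 -1 0.68 0 0 -0.105; -3.75 -1.4 0.68 0 0 -0.105; -3.58 -1.78 0.68 0 0 -0.105; -3.38 -2.15 0.67 0 0 -0.105; -3.13 -2.5 0.68 0 0 -0.105; -2.85 -2.8 0.68 0 0 -0.105", grip=8.5)

```text
clock: 2.9
position: [553.4, -307.0, 149.9]
ee_rot: [-0.697, 0.717, -0.0, 0.0]
contact_force: [0.4, -1.7, 0.1]
gripper_width: 84.8
```

>>> move_arm(deltas="0 0 0 0 0 0; 0 0 0 0 0 0")

```text
clock: 3.15
position: [552.1, -307.9, 149.9]
ee_rot: [-0.696, 0.718, 0.0, -0.0]
contact_force: [-1.1, -0.8, 0.7]
gripper_width: 85.4
```

Run:
```python
from plan import *
s=telemetry.read_state();print(s["position"],R.from_quat(s["ee_rot"]).as_matrix().round(3).tolist(),s["joints"].round(2),s["contact_force"])
im=eyes.get_image("scene");save(im,"s1.png",(60,80,300,300),3)
plan([((552.5,-308,28),q_down(1.5375),4)])
```

```text
[ 552.12100067 -307.87508761  149.9254665 ] [[-0.032, -0.999, -0.001], [-0.999, 0.032, 0.0], [-0.0, 0.001, -1.0]] [-0.25  0.46 -0.08  0.   -1.03  0.22] [-1.06118238 -0.84394798  0.67792481]
t 3.2 end [ 552.5 -308.    28. ]
-0.01 -0.02 3.05 0 0 0; 0 -0.01 3.06 0 0 0; -0.01 -0.02 3.05 0 0 0; -0.01 -0.02 3.06 0 0 0
```

View pics/s1.png

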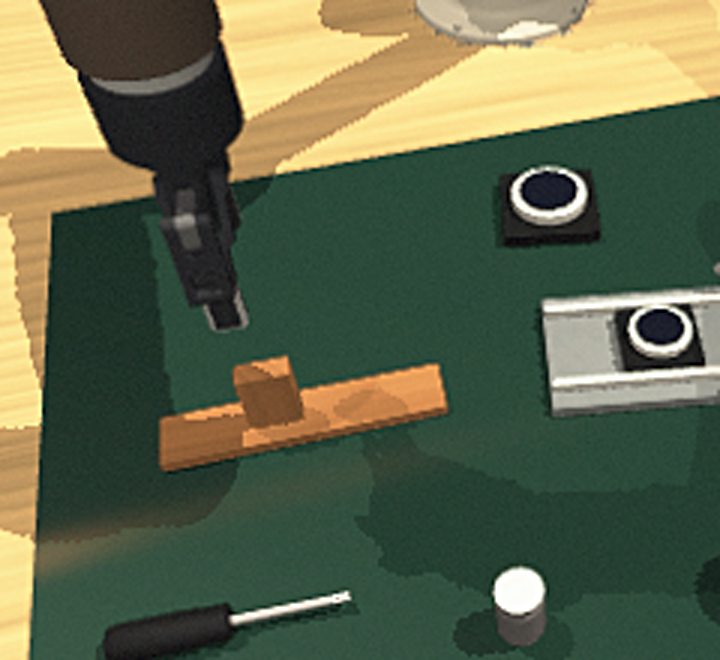

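The gripper, crop (225,320), hangs above the block at (268,390), jaws along the blade's width. Descend and grip.

>>> move_arm(deltas="0 0 3 0 0 0; 0 0 3 0 0 0; 0 0 3 0 0 0; 0 0 3.2 0 0 0; 0 0 0 0 0 0", grip=8.5)

```text
clock: 3.82
position: [549.8, -308.1, 25.9]
ee_rot: [-0.695, 0.719, 0.002, -0.001]
contact_force: [-0.2, 0.5, -0.0]
gripper_width: 85.2
```

>>> move_arm(deltas="0 0 0 0 0 0; 0 0 0 0 0 0; 0 0 0 0 0 0; 0 0 0 0 0 0; 0 0 0 0 0 0; 0 0 0 0 0 0; 0 0 0 0 0 0; 0 0 0 0 0 0", grip=0.5)

```text
clock: 4.82
position: [552.8, -307.9, 28.9]
ee_rot: [-0.696, 0.718, -0.0, 0.0]
contact_force: [-1.2, 0.0, 5.0]
gripper_width: 17.3
```

```bash
cat >> plan.py <<'E'
B=np.array([586.5,106.5]);YAW=1.378
def bay(x,y,z):
    c,s=np.cos(YAW),np.sin(YAW);return np.array([B[0]+c*x-s*y,B[1]+s*x+c*y,z])
QB=q_down(YAW)
E
python3 - <<'E'
from plan import *
s=telemetry.read_state();p=s["position"]
plan([(p+[0,0,50],q_down(1.5375),3),(bay(-305,0,80),QB,5)])
E
```

```text
t 4.825 end [ 528.1 -192.8   80. ]
0 0 -1.67 0 0 0.001; 0 0 -1.66 -0.001 0 0; 0 0 -1.67 0 0 0.001; -2.28 0.57 -0.02 0 0 0.032; -2.27 0.64 -0.03 0 0 0.032; -2.24 0.72 -0.02 0 0 0.031; -2.22 0.78 -0.02 0 0 0.032; -2.19 0.86 -0.03 0 0 0.032
```

>>> move_arm(deltas="0 0 -1.7 0 0 0; 0 0 -1.7 0 0 0; 0 0 -1.7 0 0 0; -2.28 0.57 0 0 0 0.032; -2.27 0.64 0 0 0 0.032; -2.24 0.72 0 0 0 0.032; -2.22 0.78 0 0 0 0.032; -2.19 0.86 0 0 0 0.032; 0 0 0 0 0 0; 0 0 0 0 0 0")

```text
clock: 6.08
position: [528.1, -193.1, 79.8]
ee_rot: [-0.636, 0.771, -0.001, 0.0]
contact_force: [-0.7, -1.0, -0.3]
gripper_width: 17.2
```

```bash
cat > e.py <<'E'
from plan import *
import sys
s=telemetry.read_state();print(s["clock"],s["position"],s["contact_force"],s["gripper_width"])
n=sys.argv[1]
a=eyes.get_image("scene");save(a,"s%s.png"%n,(130,90,400,290),2.9)
b=eyes.get_image("top");save(b,"t%s.png"%n,(90,120,350,260),3)
np.save("S.npy",a,allow_pickle=True);np.save("T.npy",b,allow_pickle=True)
E
python3 e.py 2
```

```text
6.075 [ 528.07723396 -193.10729789   79.75971611] [-0.71559324 -0.9692964  -0.32449935] 17.24273320864436
```

View pics/s2.png

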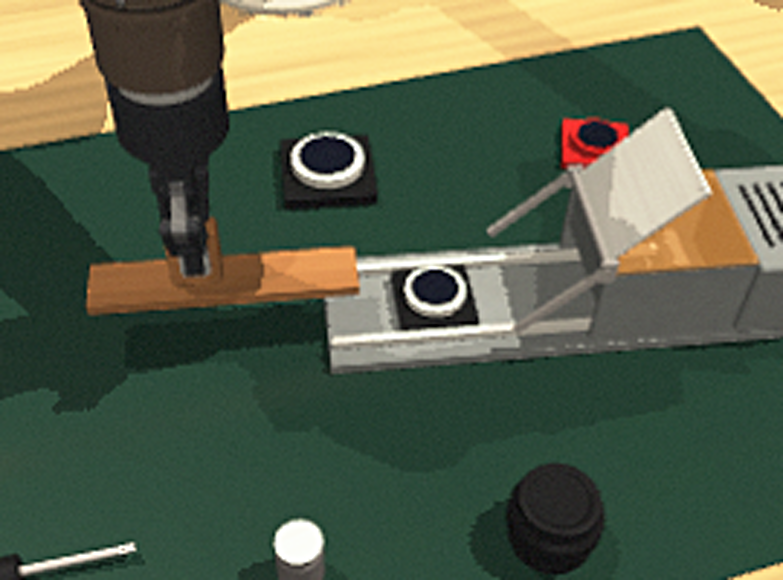

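View pics/t2.png

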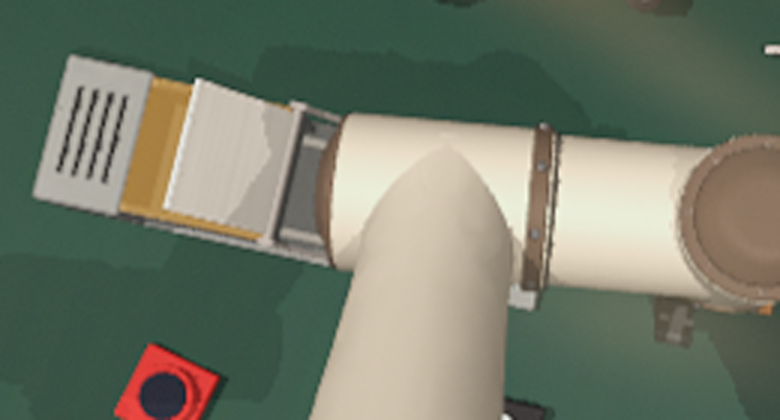

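The scene view shows the stick held level; its tip is at crop (357,270), over the near end of the track, with the carrier ahead at (435,290). I'll check the pitch numerically.

Run:
```python
from plan import *
S=np.load("S.npy",allow_pickle=True).item()
C=cloud(S);px=S["pixels"].astype(int);wood=(px[...,2]-px[...,0]>60)
v,u=np.mgrid[:384,:512]
m=wood&(u>155)&(u<255)&(v>160)&(v<205)&(C[...,2]>52)&(C[...,2]<75)
P=C[m];c,s=np.cos(YAW),np.sin(YAW)
d=P[:,:2]-B;X=d@[c,s];Y=d@[-s,c];print(len(P),X.min(),X.max(),Y.min(),Y.max())
t=P[:,2]>57
for lo in range(-390,-170,30):
    q=(X>lo)&(X<lo+30)&t
    if q.sum()>5: print(lo,np.median(P[q,2]).round(1),np.percentile(Y[q],[3,97]).round(1))
s=telemetry.read_state()
plan([(bay(-305,0,42.5),QB,3)])
for x in (-300,-230,-105):print(x,bay(x,0,42.5).round(1))
```

```text
1399 -388.62069567130527 -179.76371452584476 -23.19142701703915 23.966675819758535
-390 62.0 [-21.   20.3]
-360 62.0 [-21.4  20.5]
-330 62.4 [-21.3   7.7]
-300 62.3 [-21.2  19. ]
-270 62.3 [-21.   19.5]
-240 62.1 [-21.3  20.4]
-210 62.2 [-21.4  20.2]
t 6.175 end [ 528.  -192.9   42.5]
-0.02 0 1.23 0 0 0; -0.02 0 1.22 0 0 0; -0.02 0 1.23 -0.001 0 0
-300 [ 529.  -187.9   42.5]
-230 [ 542.4 -119.2   42.5]
-105 [566.4   3.4  42.5]
```

>>> move_arm(deltas="0 0 1.3 0 0 0; 0 0 1.2 0 0 0; 0 0 1.1 0 0 0; 0 0 0 0 0 0; -1 0 0 0 0 0; -1 0 0 0 0 0; -1 0 0 0 0 0; -1 0 0 0 0 0; 0 0 0 0 0 0")

```text
clock: 7.3
position: [535.5, -152.6, 43.2]
ee_rot: [-0.637, 0.771, -0.0, 0.0]
contact_force: [-0.4, 0.4, -1.1]
gripper_width: 17.2
```

```bash
python3 e.py 3
```

```text
7.3 [ 535.48132202 -152.60080715   43.18908025] [-0.36859163  0.44695426 -1.10020338] 17.153249590250173
```

View pics/s3.png

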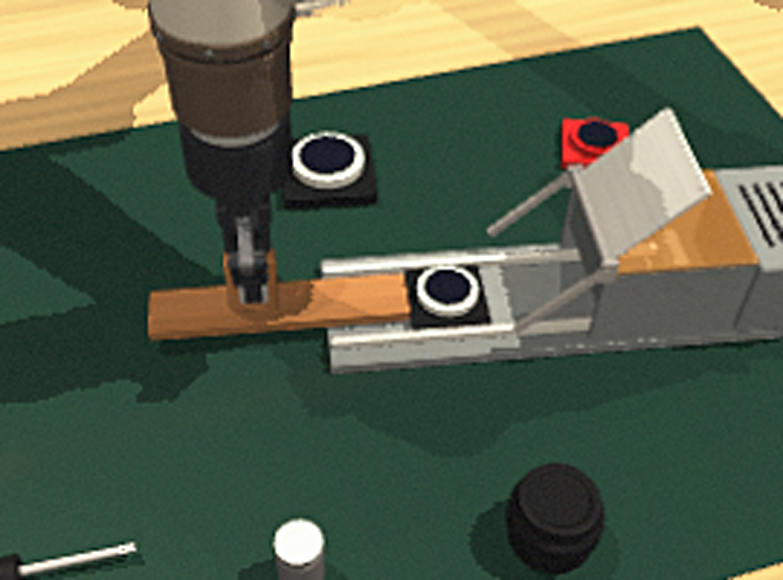

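The blade sits between the rails and touches the carrier's rear face at crop (410,300). The carrier has already moved about 10 mm. Continue.

>>> move_arm(deltas="-1.3 0 0 0 0 0; -1.3 0 0 0 0 0; -1.3 0 0 0 0 0; -1.3 0 0 0 0 0; -1.3 0 0 0 0 0; -1.3 0 0 0 0 0; -1.3 0 0 0 0 0; -1.3 0 0 0 0 0; -1.3 0 0 0 0 0; -1.3 0 0 0 0 0; -1.3 0 0 0 0 0; 0 0 0 0 0 0")

```text
clock: 8.9
position: [563.0, -12.0, 43.0]
ee_rot: [-0.637, 0.771, -0.0, 0.0]
contact_force: [-0.9, -0.3, -0.1]
gripper_width: 17.4
```

>>> move_arm(deltas="-0.5 0 0 0 0 0; -0.4 0 0 0 0 0; 0 0 0 0 0 0")

```text
clock: 9.28
position: [564.3, -4.2, 43.0]
ee_rot: [-0.636, 0.772, 0.0, 0.0]
contact_force: [0.6, -0.3, -1.3]
gripper_width: 17.2
```

```bash
python3 e.py 4
```

```text
9.275 [564.28533909  -4.15693665  42.98614111] [ 0.62405941 -0.33747227 -1.33393283] 17.222782919341057
```

View pics/s4.png

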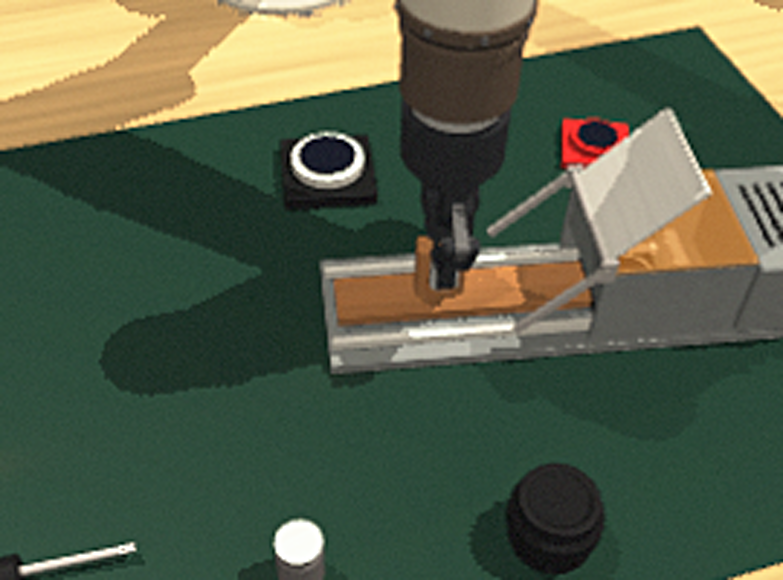

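>>> move_arm(deltas="-0.4 0 0 0 0 0; -0.3 0 0 0 0 0; 0 0 0 0 0 0")

```text
clock: 9.75
position: [565.6, 2.8, 43.0]
ee_rot: [-0.636, 0.772, 0.0, 0.0]
contact_force: [-0.4, -0.9, -1.6]
gripper_width: 17.0
```

>>> move_arm(deltas="-0.2 0 0 0 0 0; -0.1 0 0 0 0 0; 0 0 0 0 0 0")

```text
clock: 10.12
position: [566.1, 5.6, 43.0]
ee_rot: [-0.636, 0.772, 0.0, 0.0]
contact_force: [-0.6, -0.7, -0.9]
gripper_width: 17.5
```

>>> move_arm(deltas="-0.2 0 0 0 0 0; 0 0 0 0 0 0")

```text
clock: 10.38
position: [566.5, 7.6, 43.0]
ee_rot: [-0.636, 0.772, 0.0, 0.0]
contact_force: [1.1, -0.9, -1.3]
gripper_width: 17.4
```

>>> move_arm(deltas="-0.2 0 0 0 0 0; 0 0 0 0 0 0")

```text
clock: 10.62
position: [566.9, 9.5, 43.0]
ee_rot: [-0.636, 0.772, -0.0, 0.0]
contact_force: [-0.9, -0.6, 0.0]
gripper_width: 17.4
```

>>> move_arm(deltas="-0.2 0 0 0 0 0; 0 0 0 0 0 0")

```text
clock: 10.88
position: [566.8, 9.8, 43.3]
ee_rot: [-0.636, 0.772, -0.0, -0.001]
contact_force: [-0.1, -8.2, 1.9]
gripper_width: 17.6
```

>>> move_arm(deltas="-0.2 0 0 0 0 0; 0 0 0 0 0 0")

```text
clock: 11.12
position: [566.6, 10.0, 43.6]
ee_rot: [-0.636, 0.772, -0.001, -0.003]
contact_force: [0.0, -14.6, 3.7]
gripper_width: 17.6
```

The force rose to about 15 N, within 3 mm of the predicted home position. Withdraw straight back.

>>> move_arm(deltas="0.6 0 0 0 0 0; 2 0 0 0 0 0; 2.5 0 0 0 0 0; 2.5 0 0 0 0 0; 2.5 0 0 0 0 0; 2.5 0 0 0 0 0; 2.5 0 0 0 0 0; 2.5 0 0 0 0 0; 2.5 0 0 0 0 0; 0 0 -1.5 0 0 0; 0 0 -1.5 0 0 0; 0 0 0 0 0 0")

```text
clock: 12.62
position: [530.9, -183.5, 75.1]
ee_rot: [-0.637, 0.771, -0.002, 0.002]
contact_force: [-0.5, 0.3, -1.8]
gripper_width: 17.1
```

```bash
python3 e.py 5
python3 - <<'E'
from plan import *
S=np.load("S.npy",allow_pickle=True).item()
save(S,"s5b.png",(300,110,440,215),5.5)
s=telemetry.read_state()
plan([((552.5,-308,80),q_down(1.5375),5),((552.5,-308,30),q_down(1.5375),3)])
E
```

```text
12.625 [ 530.85332058 -183.4987428    75.14370399] [-0.49082241  0.33356272 -1.8129746 ] 17.086650621082043
t 12.725 end [ 552.5 -308.    30. ]
2.36 -0.93 -0.13 0 0 -0.032; 2.39 -0.85 -0.13 0 0 -0.031; 2.42 -0.77 -0.13 -0.001 0 -0.032; 2.44 -0.7 -0.13 0 0 -0.031; 2.46 -0.62 -0.14 0 0 -0.032; 0 0 1.67 0 0 0; 0 0 1.67 0 0 0; 0 0 1.66 0 0 0
```

View pics/s5.png

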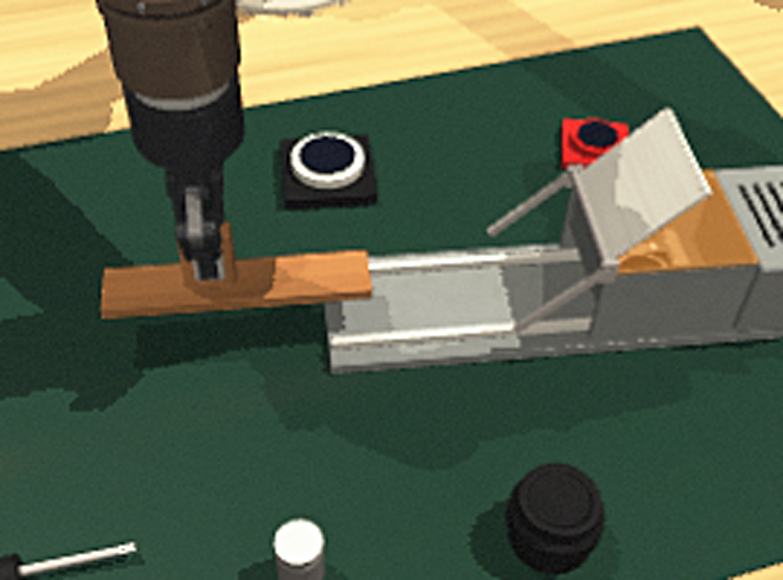

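View pics/s5b.png

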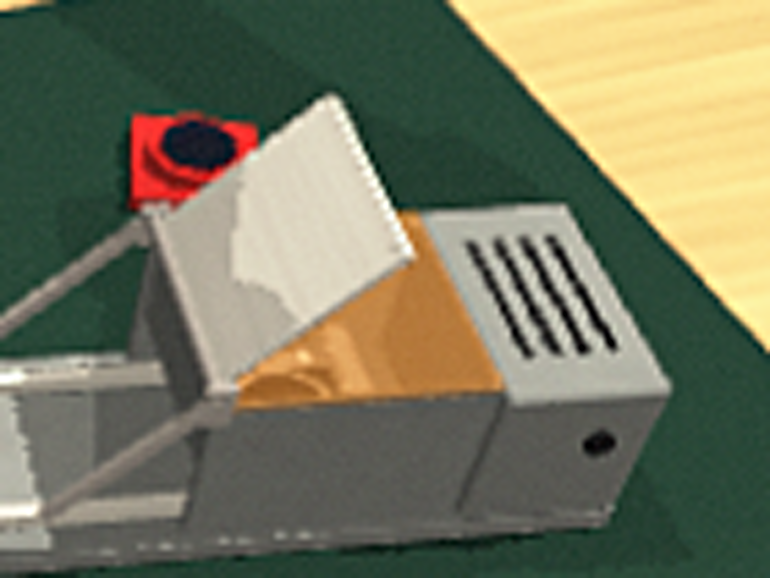

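View pics/t5.png

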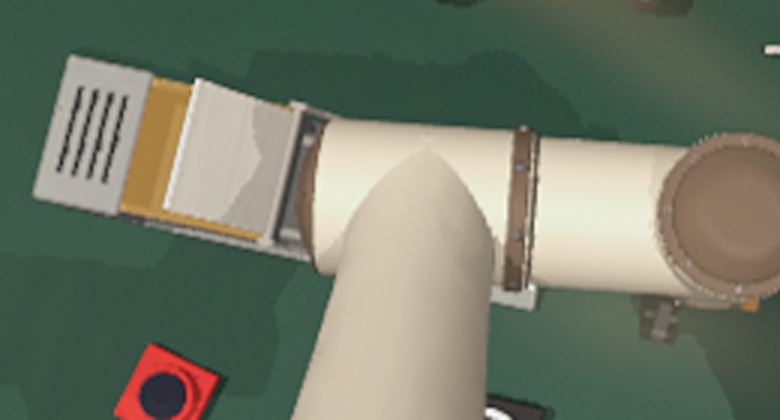

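Run:
```python
from plan import *
S=np.load("S.npy",allow_pickle=True).item()
im=dict(S);im["pixels"]=S["pixels"].copy()
t=np.linspace(0,6.28,40)
big=cv2.resize(S["pixels"][110:215,300:440],None,fx=5.5,fy=5.5,interpolation=cv2.INTER_CUBIC)
for x0,col in((55,(0,255,0)),(45,(255,0,0))):
    P=np.array([bay(x0+25*np.cos(a),25*np.sin(a),34) for a in t]);q=(w2px(S,P)-[300,110]+.5)*5.5
    cv2.polylines(big,[q.astype(np.int32).reshape(-1,1,2)],True,col,1)
cv2.imwrite("pics/ov5.png",big)
C=cloud(S);px=S["pixels"].astype(int);wood=(px[...,2]-px[...,0]>60)
v,u=np.mgrid[:384,:512]
m=wood&(u>155)&(u<265)&(v>160)&(v<205)&(C[...,2]>50)&(C[...,2]<72)
P=C[m];c,s=np.cos(YAW),np.sin(YAW)
d=P[:,:2]-B;X=d@[c,s];Y=d@[-s,c];print(X.min(),X.max())
for lo in range(-390,-150,30):
    q=(X>lo)&(X<lo+30)
    if q.sum()>5: print(lo,np.percentile(P[q,2],[40,60,75,90]).round(1),np.percentile(Y[q],[3,97]).round(1))
```

```text
-378.25741828025514 -169.62315516179476
-390 [57.1 57.6 57.9 58.4] [-22.4  18.7]
-360 [57.2 57.7 58.1 58.8] [-22.9  18.8]
-330 [57.2 57.9 58.6 60.4] [-22.6  17.7]
-300 [57.1 58.  58.9 63.7] [-22.7  12.4]
-270 [57.2 57.8 58.2 59. ] [-22.4  18.5]
-240 [57.2 57.7 58.2 58.8] [-22.6  19.6]
-210 [57.3 57.9 58.5 59.2] [-22.5  19.4]
-180 [57.2 57.8 58.2 58.9] [-21.9  18.9]
```

View pics/ov5.png

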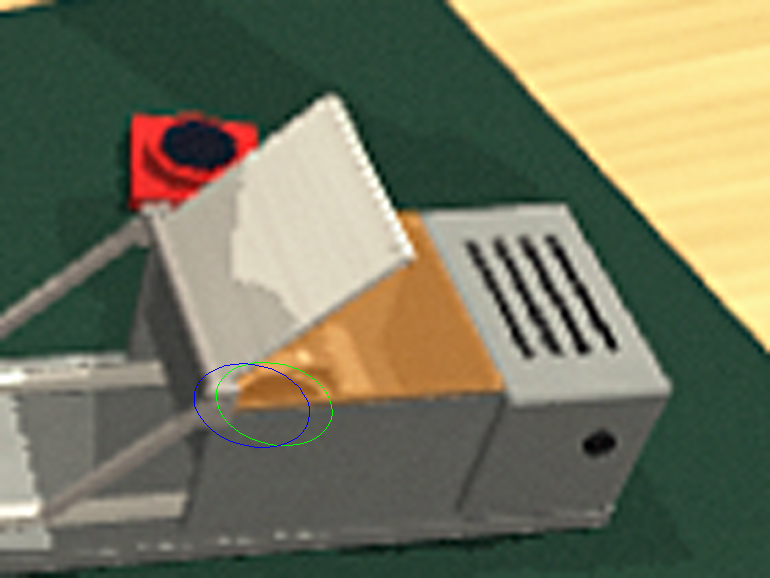

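Carrier home: the ring seen through the amber, right edge at (328,385), matches the green overlay for x=55. The stick is level in the hand. Lay it back.

>>> move_arm(deltas="2.36 -0.93 0 0 0 -0.032; 2.39 -0.85 0 0 0 -0.032; 2.42 -0.77 0 0 0 -0.032; 2.44 -0.7 0 0 0 -0.032; 2.46 -0.62 0 0 0 -0.032; 0 0 0 0 0 0; 0 0 1.5 0 0 0; 0 0 1.5 0 0 0; 0 0 1 0 0 0; 0 0 0.4 0 0 0; 0 0 0 0 0 0")

```text
clock: 14.1
position: [552.5, -308.5, 29.1]
ee_rot: [-0.696, 0.718, -0.0, 0.0]
contact_force: [-0.4, -0.0, -1.3]
gripper_width: 17.4
```

>>> move_arm(deltas="0 0 0.2 0 0 0; 0 0 0 0 0 0")

```text
clock: 14.35
position: [552.7, -308.6, 28.9]
ee_rot: [-0.696, 0.718, -0.001, 0.0]
contact_force: [-3.2, 3.5, 7.7]
gripper_width: 17.3
```

>>> move_arm(deltas="0 0 0 0 0 0; 0 0 0 0 0 0; 0 0 0 0 0 0; 0 0 0 0 0 0; 0 0 0 0 0 0; 0 0 0 0 0 0", grip=7.5)

```text
clock: 15.1
position: [552.3, -308.8, 27.0]
ee_rot: [-0.696, 0.718, 0.0, -0.0]
contact_force: [0.8, -0.2, 0.0]
gripper_width: 75.0
```

>>> move_arm(deltas="0 0 -1 0 0 0; 0 0 -2 0 0 0; 0 0 -3 0 0 0; 0 0 -4 0 0 0; 0 0 -4 0 0 0; 0 0 -4 0 0 0; 0 0 0 0 0 0")

```text
clock: 15.98
position: [554.2, -309.6, 212.4]
ee_rot: [-0.696, 0.718, -0.004, 0.002]
contact_force: [0.6, 0.2, -1.0]
gripper_width: 74.9
```

```bash
cat > f.py <<'E'
from plan import *
S=eyes.get_image("scene");save(S,"s6.png",scale=1.5);np.save("S.npy",S,allow_pickle=True)
C=cloud(S);px=S["pixels"].astype(int);wood=(px[...,2]-px[...,0]>60)
v,u=np.mgrid[:384,:512]
m=wood&(C[...,0]>490)&(C[...,0]<630)&(C[...,1]>-420)&(C[...,1]<-160)&(C[...,2]<20)&(C[...,2]>7)
P=C[m]
for lo in range(-410,-160,30):
    q=(P[:,1]>lo)&(P[:,1]<lo+30)
    if q.sum()>5: print(lo,np.percentile(P[q,2],[40,60,80]).round(1))
m=(C[...,2]>108)&(C[...,2]<185)&(C[...,1]>70)&(C[...,1]<220)&(C[...,0]>480)&(C[...,0]<700)
V=C[m];L=np.c_[(V[:,:2]-B)@[np.cos(YAW),np.sin(YAW)],V[:,2]]
k=cv2.fitLine(L.astype(np.float32),cv2.DIST_HUBER,0,.01,.01).ravel();print("visor line",k,np.arctan2(k[1],k[0]),L.max(0))
print(telemetry.read_state()["position"])
E
python3 f.py
```

```text
-410 [11.2 11.7 12.5]
-380 [11.  11.7 12.2]
-350 [10.9 11.5 12.1]
-320 [11.2 11.9 13.9]
-290 [11.  11.6 12.2]
-260 [10.8 11.5 12. ]
-230 [11.  11.6 12.3]
-200 [11.2 11.7 12.3]
visor line [  0.70727164   0.7069419   38.536873   136.98088   ] 0.785165 [ 68.70212379 164.67237385]
[ 552.97013346 -308.93759836  209.70017996]
```

View pics/s6.png

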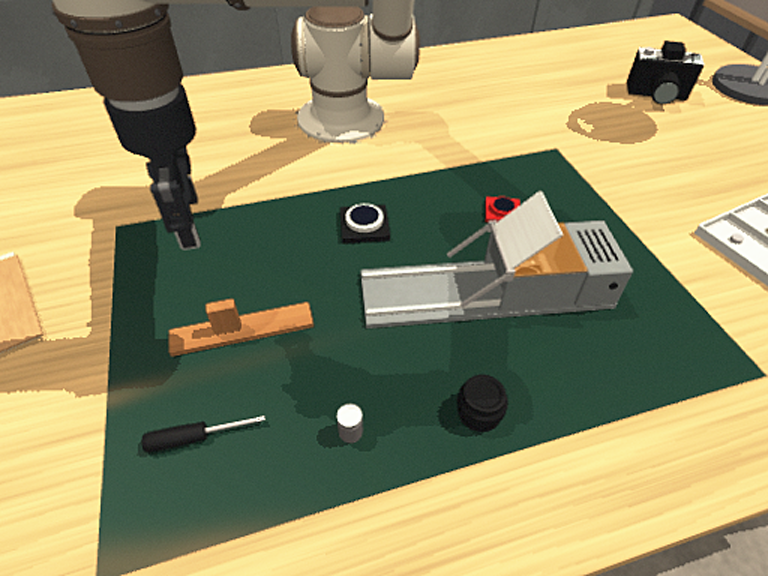

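The stick lies flat at (240,325) in the picture and the visor stands at about 0.79 rad. Now go above and behind the visor with the fingers shut.

```bash
sed -i 's/B=np.array(\[586.5,106.5\])/B=np.array([586.5,108])/' plan.py
python3 - <<'E'
from plan import *
plan([(bay(115,0,250),QB,12)])
plan([(bay(110,0,140),QB,4)],start=(bay(115,0,250),QB))
E
```

```text
t 16.025 end [608.5 220.8 250. ]
-4.43 -0.32 -0.34 0 0 0.013; -4.43 -0.27 -0.34 -0.001 0 0.014; -4.43 -0.2 -0.34 0 0 0.013; -4.44 -0.15 -0.34 -0.001 0 0.014; -4.44 -0.08 -0.34 0 0 0.013; -4.44 -0.03 -0.34 0 0 0.013; -4.44 0.04 -0.34 -0.001 0 0.014; -4.43 0.09 -0.33 0 0 0.013; -4.44 0.15 -0.34 -0.001 -0.001 0.014; -4.43 0.22 -0.34 0 0 0.013; -4.43 0.27 -0.33 0 0 0.013; -4.43 0.33 -0.34 -0.001 0 0.014
t 16.025 end [607.6 216.  140. ]
0.13 0 2.75 0 0 0; 0.12 0 2.75 0 0 0; 0.12 0 2.75 0 0 0; 0.13 0 2.75 0 0 0
```

>>> move_arm(deltas="-4.43 -0.32 -0.34 0 0 0.013; -4.43 -0.27 -0.34 0 0 0.014; -4.43 -0.2 -0.34 0 0 0.013; -4.44 -0.15 -0.34 0 0 0.014; -4.44 -0.08 -0.34 0 0 0.013; -4.44 -0.03 -0.34 0 0 0.013; -4.44 0.04 -0.34 0 0 0.014; -4.43 0.09 -0.33 0 0 0.013; -4.44 0.15 -0.34 0 0 0.014; -4.43 0.22 -0.34 0 0 0.013; -4.43 0.27 -0.33 0 0 0.013; -4.43 0.33 -0.34 0 0 0.014", grip=0)

```text
clock: 17.52
position: [607.3, 222.2, 246.4]
ee_rot: [-0.636, 0.772, 0.0, -0.001]
contact_force: [0.4, -0.2, 0.5]
gripper_width: 0.1
```

>>> move_arm(deltas="0 0 0 0 0 0; 0 0 2.7 0 0 0; 0 0 2.7 0 0 0; 0 0 2.7 0 0 0; 0 0 2.7 0 0 0; 0 0 0 0 0 0")

```text
clock: 18.27
position: [606.0, 219.1, 136.5]
ee_rot: [-0.635, 0.772, 0.001, -0.004]
contact_force: [0.3, 0.6, -0.5]
gripper_width: -0.3
```

```bash
cat > g.py <<'E'
from plan import *
import sys
n=sys.argv[1]
s=telemetry.read_state();M=R.from_quat(s["ee_rot"]).as_matrix()
d=s["position"][:2]-B;print(s["clock"],"local",d@[np.cos(YAW),np.sin(YAW)],d@[-np.sin(YAW),np.cos(YAW)],s["position"][2],M[:,0].round(3),s["contact_force"].round(1),s["gripper_width"])
S=eyes.get_image("scene");save(S,"s%s.png"%n,(240,60,440,220),4)
np.save("S.npy",S,allow_pickle=True)
E
python3 g.py 7
```

```text
18.275 local 112.7807355584147 2.1424428376245532 136.49895084758455 [-0.193 -0.981  0.005] [ 0.3  0.6 -0.5] -0.30357105955714714
```

View pics/s7.png

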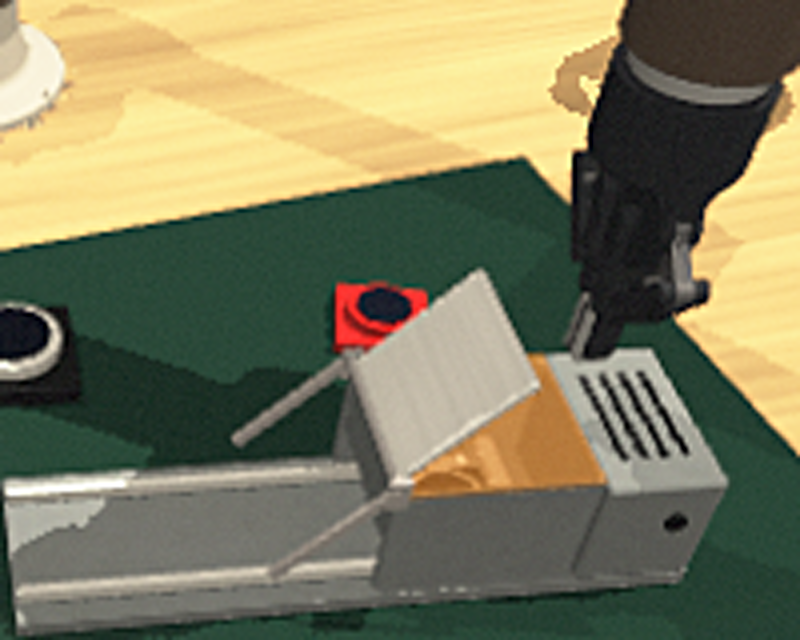

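>>> move_arm(deltas="1.2 0 0 0 0 0; 1.2 0 -0.2 0 0 0; 1 0 0 0 0 0; 1 0 0 0 0 0; 1 0 0 0 0 0; 1 0 0 0 0 0; 1 0 0 0 0 0; 0 0 0 0 0 0")

```text
clock: 19.32
position: [595.8, 148.9, 144.2]
ee_rot: [-0.636, 0.772, -0.001, 0.003]
contact_force: [2.0, 2.4, 5.7]
gripper_width: -0.2
```

```bash
python3 g.py 8
```

```text
19.325 local 41.96797631347108 -1.3205352997690636 144.20112335597335 [-0.191 -0.982 -0.003] [2.  2.4 5.7] -0.1707381291274168
```

View pics/s8.png

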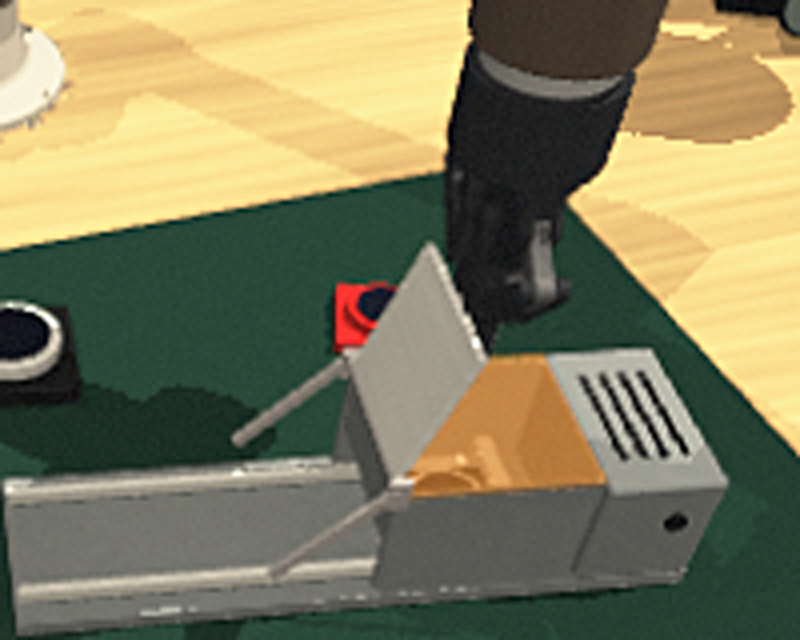

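The visor's edge, crop (460,300), has risen with the finger behind it. Carry on over the top.

>>> move_arm(deltas="1 0 0 0 0 0; 1 0 0 0 0 0; 1 0 0 0 0 0; 1 0 0 0 0 0; 1 0 0 0 0 0; 1 0 0 0 0 0; 0.8 0 0 0 0 0; 0 0 0 0 0 0")

```text
clock: 20.38
position: [580.3, 80.9, 141.3]
ee_rot: [-0.635, 0.772, 0.0, -0.001]
contact_force: [0.8, 1.9, 0.9]
gripper_width: -0.2
```

```bash
python3 g.py 9
```

```text
20.375 local -27.758325668423716 0.9350605735742096 141.3299218823833 [-0.192 -0.981  0.001] [0.8 1.9 0.9] -0.2278148639554149
```

View pics/s9.png

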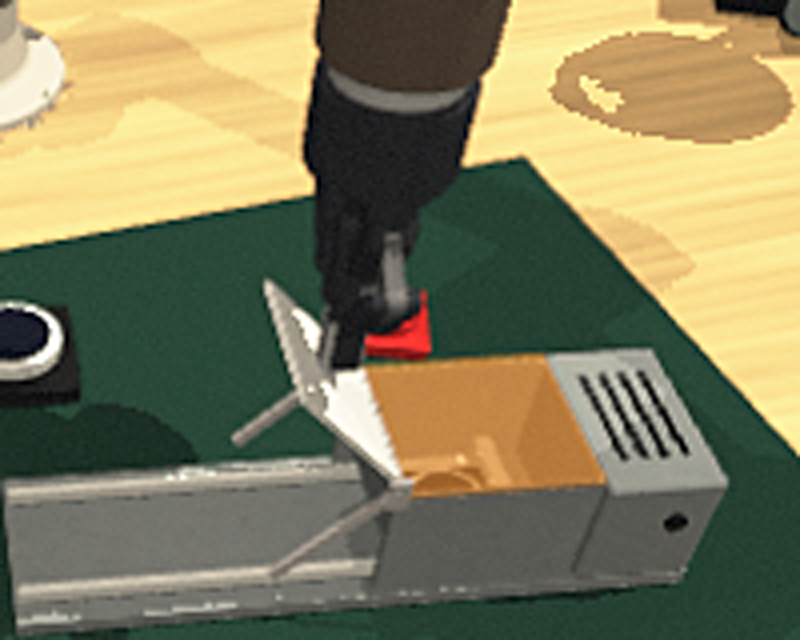

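>>> move_arm(deltas="0.8 0 1 0 0 0; 0.8 0 1 0 0 0; 0.5 0 1 0 0 0; 0.5 0 1 0 0 0; 0.7 0 1.1 0 0 0; 0.7 0 1.1 0 0 0; -0.2 0 0.6 0 0 0; -0.1 0 0.6 0 0 0; 0 0 0 0 0 0; 0 0 0 0 0 0")

```text
clock: 21.68
position: [572.9, 45.3, 67.0]
ee_rot: [-0.636, 0.772, 0.0, -0.001]
contact_force: [0.0, 0.1, -0.4]
gripper_width: -0.0
```

```bash
python3 g.py 10
```

```text
21.675 local -64.10831785080056 1.3116270580164107 67.03426728018317 [-0.192 -0.981  0.001] [ 0.   0.1 -0.4] -0.021264473003004634
```

View pics/s10.png

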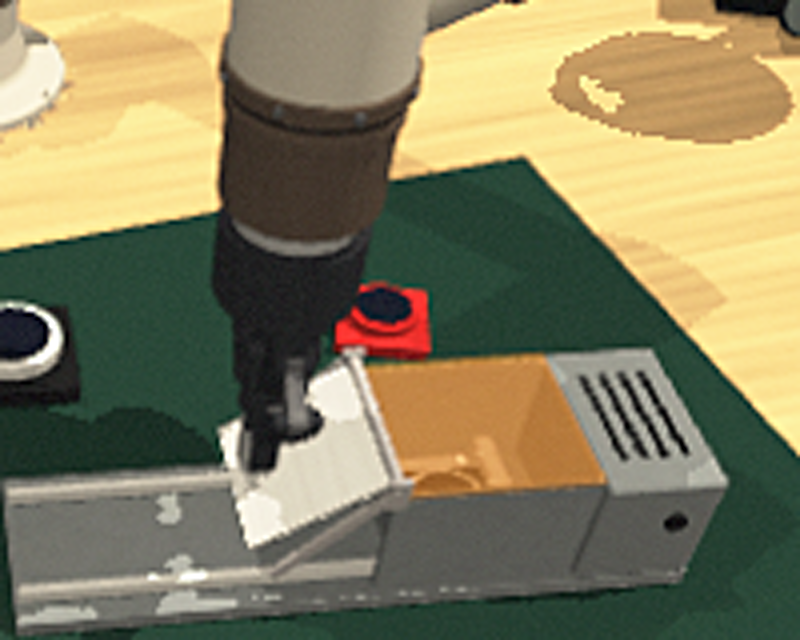

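```bash
cat > v.py <<'E'
from plan import *
import sys
for n in sys.argv[1:]:
    S=eyes.get_image(n);C=cloud(S);d=C[...,:2]-B
    X=d@[np.cos(YAW),np.sin(YAW)];Y=d@[-np.sin(YAW),np.cos(YAW)];Z=C[...,2]
    for nm,m in(("visor",(X>-80)&(X<-8)&(abs(Y)<42)&(Z>30)&(Z<105)&(S["pixels"].min(-1)>110)),("bars",(X>-70)&(X<-5)&(abs(abs(Y)-54)<5)&(Z>28)&(Z<105))):
        L=np.c_[X[m],Z[m]]
        if len(L)<15: print(n,nm,len(L));continue
        k=cv2.fitLine(L.astype(np.float32),cv2.DIST_HUBER,0,.01,.01).ravel()
        print(n,nm,len(L),"angle",np.pi+np.arctan(k[1]/k[0]),"pt",k[2:],"z at x=-45",k[3]+(-45-k[2])*k[1]/k[0])
E
python3 v.py scene
```

```text
scene visor 688 angle 3.6864557 pt [-39.359444  75.1852  ] z at x=-45 71.76669
scene bars 136 angle 3.9467883 pt [-29.85946  69.09067] z at x=-45 53.338455
```

>>> move_arm(deltas="-0.1 0 0.4 0 0 0; -0.2 0 0.4 0 0 0; -0.2 0 0.35 0 0 0; 0 0 0 0 0 0; 0 0 0 0 0 0")

```text
clock: 22.4
position: [574.0, 50.1, 55.5]
ee_rot: [-0.636, 0.772, 0.0, -0.001]
contact_force: [0.0, 0.3, 0.4]
gripper_width: -0.1
```

```bash
python3 g.py 11; python3 v.py scene
```

```text
22.4 local -59.20857551408508 1.2017616533495608 55.46265159236822 [-0.192 -0.981  0.   ] [0.  0.3 0.4] -0.10288724350607863
scene visor 598 angle 3.8721027 pt [-34.189045  68.50433 ] z at x=-45 58.819485
scene bars 138 angle 3.932776 pt [-31.772696  66.67261 ] z at x=-45 53.29137
```

View pics/s11.png

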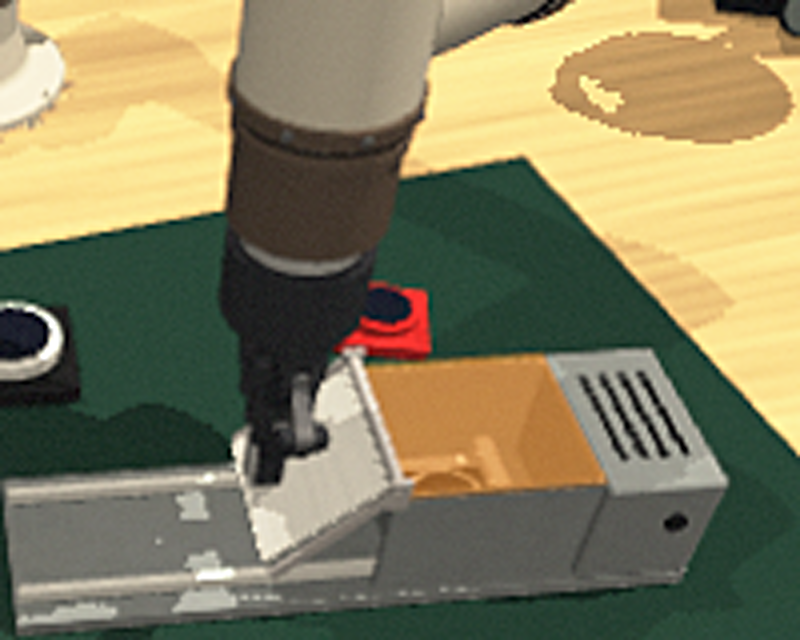

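>>> move_arm(deltas="-0.2 0 0.2 0 0 0; 0 0 0 0 0 0; 0 0 0 0 0 0")

```text
clock: 22.88
position: [574.5, 51.9, 53.9]
ee_rot: [-0.636, 0.772, 0.0, -0.001]
contact_force: [-1.0, -2.2, 0.8]
gripper_width: -0.1
```

```bash
python3 g.py 12; python3 v.py scene
```

```text
22.875 local -57.38354246657724 0.9844337085912702 53.86024415784193 [-0.192 -0.981  0.001] [-1.  -2.2  0.8] -0.1408485928563926
scene visor 571 angle 3.9034877 pt [-33.515823  66.92827 ] z at x=-45 55.971626
scene bars 138 angle 3.9338512 pt [-33.81479  64.41403] z at x=-45 53.07429
```

>>> move_arm(deltas="-0.1 0 0.1 0 0 0; 0 0 0 0 0 0; 0 0 0 0 0 0; 0 0 0 0 0 0")

```text
clock: 23.48
position: [574.8, 53.0, 53.0]
ee_rot: [-0.636, 0.772, 0.0, -0.0]
contact_force: [-1.4, -3.3, 0.6]
gripper_width: -0.2
```

>>> move_arm(deltas="0.7 0 -0.7 0 0 0; 1.5 0 -1.5 0 0 0; 2.5 0 -3 0 0 0; 4 0 -4 0 0 0; 4 0 -4 0 0 0; 4 0 -3 0 0 0; 4 0 -2 0 0 0; 4 0 -1 0 0 0; 4 0 0 0 0 0; 4 0 0 0 0 0; 0 0 0 0 0 0; 0 0 0 0 0 0")

```text
clock: 24.98
position: [512.3, -268.0, 246.0]
ee_rot: [-0.635, 0.772, -0.001, 0.001]
contact_force: [0.3, 0.8, 0.5]
gripper_width: -0.2
```

```bash
python3 g.py 13; python3 v.py scene top; python3 e.py 14
python3 - <<'E'
from plan import *
S=np.load("S.npy",allow_pickle=True).item();save(S,"full14.png",scale=1.5)
for n in("lens_barrel","film_can","screwdriver"):
    im=eyes.get_image("scene");print(n,[(round(d["p"],2),np.round(d["point"]).tolist()) for d in eyes.boxes_of(im,n)][:1])
E
```

```text
24.975 local -383.22616046868075 0.8319521781078644 245.9833925850682 [-0.193 -0.981 -0.   ] [0.3 0.8 0.5] -0.17246641771272542
scene visor 818 angle 3.9279819 pt [-34.903667  64.08597 ] z at x=-45 53.969604
scene bars 208 angle 3.9408937 pt [-33.16987  65.39412] z at x=-45 53.23039
top visor 976 angle 3.9266083 pt [-35.457882  66.195946] z at x=-45 56.661125
top bars 127 angle 3.9312813 pt [-34.997547  67.07978 ] z at x=-45 56.991127
25.125 [ 512.64938037 -267.01337319  245.59086776] [ 0.32732598 -0.49651363  0.43484093] -0.3506249934486463
lens_barrel [(0.74, [609.0, 114.0, 55.0])]
film_can [(0.68, [769.0, -174.0, 49.0])]
screwdriver [(0.66, [715.0, -381.0, 22.0])]
```

View pics/s13.png

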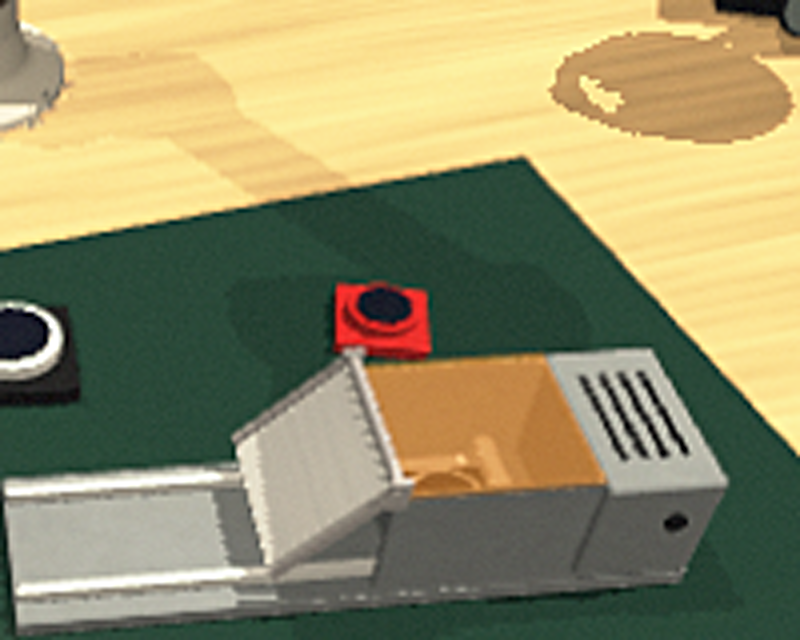

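View pics/full14.png

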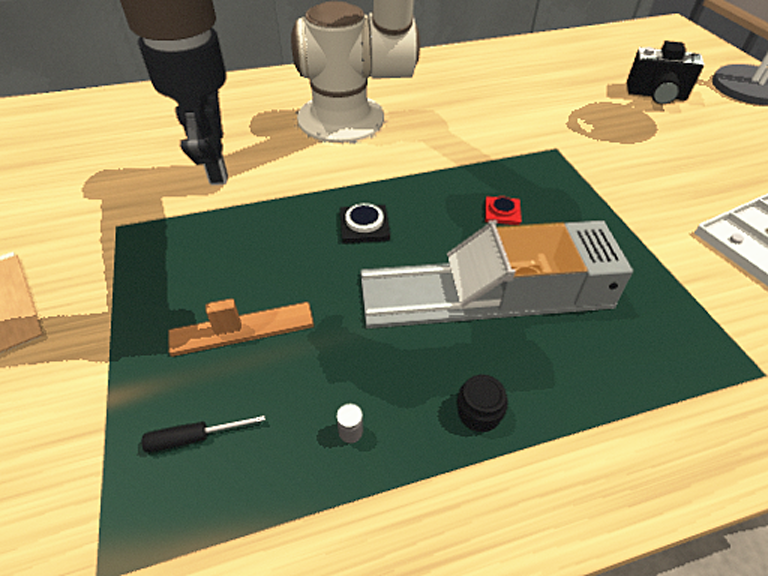

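Visor at 3.927 in both views, in line with the cheek bars. The barrel is visibly unmoved at (482,402); the network's "lens_barrel" hit at (609,114) is the bay. One last check of the carrier through the amber from the top.

Run:
```python
from plan import *
for n,b in(("top",(100,130,240,220)),("scene",(320,130,440,210))):
    S=eyes.get_image(n)
    big=cv2.resize(S["pixels"][b[1]:b[3],b[0]:b[2]],None,fx=5,fy=5,interpolation=cv2.INTER_CUBIC)
    P=np.array([bay(55+25*np.cos(a),25*np.sin(a),34) for a in np.linspace(0,6.28,60)]);q=(w2px(S,P)-b[:2]+.5)*5
    for x,y in q[::2]: cv2.circle(big,(int(x),int(y)),1,(0,255,0),-1)
    cv2.imwrite("pics/ov_%s.png"%n,big)
```

```text
(no output)
```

View pics/ov_top.png

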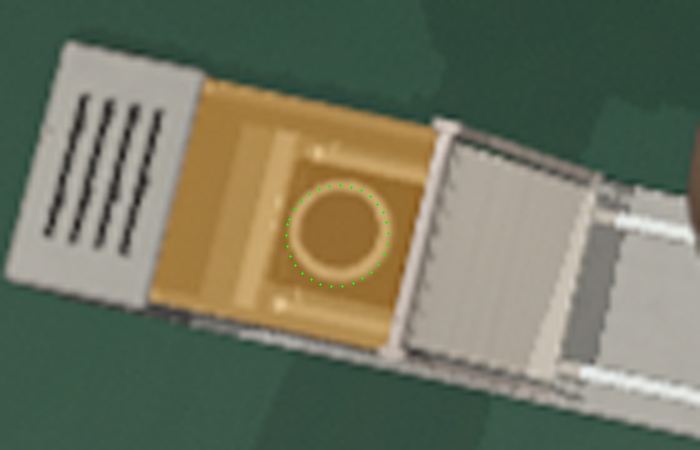

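View pics/ov_scene.png

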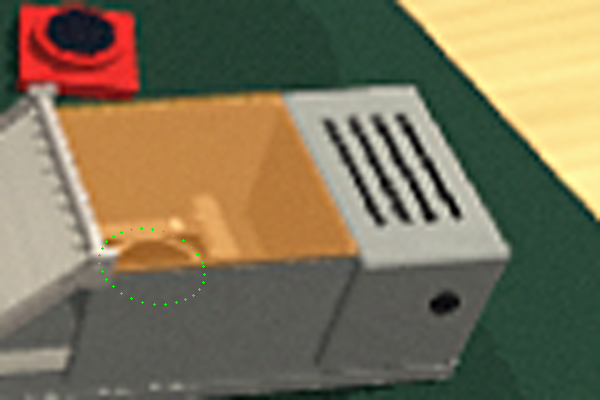

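The tray's front edge lies against the light stop bar, crop (285,215), and the ring matches the overlay within about 1–2 mm.

Run:
```python
from bench import telemetry, arm
print(telemetry.read_state()["clock"], arm.job_done())
```

```text
the job is handed in; nothing more can be done
25.625 None
```

The job is handed in at 25.6 s of the 69 s allowed. All three steps look met by my own checks; the hand-in itself reported no verdict.

- **Carrier:** I chose the small black tray on the track and pushed it with the stick under the guard until the force rose to about 15 N. Seen through the amber window, its ring matched the home position within about 1–2 mm, with the tray's front edge against the stop. The gripper stayed on the stick's block throughout the push.
- **Push stick:** it lies flat where it started, off the bay and released. After release the blade's top measured about 11.5 mm along its whole length, against 12 mm nominal.
- **Visor:** I folded it over from behind with the closed fingers. After the arm backed off it measured 3.928 rad in the scene view and 3.927 in the top view, against 3.927 wanted, in line with the cheek bars. The arm was well clear when I handed in.

**Bystanders:** the film can and screwdriver were found within 2 mm of where they started.

**Checks that disagreed:**
- The two cameras differed by about 3 mm along the bay. The stop was felt about 3 mm further in than my first bay estimate, which fits that.
- The last network search for the lens barrel reported the bay instead. In the picture the barrel had not moved.

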